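# Rack the dish carrier at the microscope bench

## Robot

A 7-joint arm with a two-finger parallel gripper is mounted at the origin on the work surface. World frame = base frame: x ahead of the robot, y to its left, z up, the work surface at z = 0. Lengths are in mm, angles in rad, forces in N, time in s.
With the tool pointing down it reaches from about 400 to 900 mm from the base axis. Payload 5.5 kg.
Tool frame: the origin (TCP) lies at the very end of the fingers, on their centre line; the grasp point (between the pads) lies 19 mm behind it (grasp_offset is the distance from the TCP to the grasp point, in mm); z points along the fingers, y is the line along which they close (so a half turn about z gives the same grasp; the last joint's range is limited). The gripper opens to 92 mm and grips with 3 to 60 N. Pads are 19 mm wide; open, the fingers measure 130 mm over their backs; the gripper's body (75 mm by 190 mm) begins 47 mm behind the grasp point.
Start: joints at [1.474, 0.501, -0.427, 1.55, 0.221, 1.138, -0.21], TCP at [228.889, -608.366, 226.729] pointing down, gripper open.
Joint ranges: [-2.88, 2.88], [-0.31, 2.03], [-1.54, 1.56], [0.2, 2.42], [-1.41, 4.55], [0.19, 2.02], [-2.57, 2.57]. Speed limits (rad/s): [2.57, 2.57, 3.14, 3.14, 3.14, 3.14, 3.14].

## Interface

Orientations are given as a unit quaternion [w, x, y, z].
In Python, from plant import get_obs, read_camera, hand_in, recognise, spot_point, grasp_offset gives the robot as it stands.
- The arm moves only by the tool drive_tool, never from a script. Its argument "commands" is a list of rows, each an object of numbers: "tx", "ty", "tz": the shift along the tool's x, y, z in m; "rx", "ry", "rz": the turn, a rotation vector about the tool's x, y, z in rad; "claw": the finger opening in m, from 0 to 0.0918. In form: [{"tx": .., "ty": .., "tz": .., "rx": .., "ry": .., "rz": .., "claw": ..}, ...]. A call has 1 to 20 rows; each row is the pose to reach, as a shift and turn from the pose commanded when the call began, along the tool's axes at that moment; what a row does not reach only later rows make up. A row lasts 1/10 s, in which the tool goes at most 50 mm and 8.59 degrees, less where a joint would pass 70% of its speed; a pose out of reach is approached as far as the arm can. A call with a gripper value outside its range is refused whole. The fingers move at their own pace and stop on an object; "newtons" is the grip in N (left out, the last holds). Time passes only in rows, so rows that repeat a pose let the fingers close. It gives the time, the measured TCP pose, the force, the opening and the grip force at its end, in the units of the state.
- get_obs(): the state, without advancing time (a new reading comes with each control period).
- read_camera(name): name is "scene" or "top" or "wrist"; returns a dict with "frame" (384x512x3 uint8, red, green, blue), "fx", "fy", "cx", "cy" (pixels), "world_from_camera" (4x4, takes a point from camera to world coordinates); the wrist camera has in their place "T_tool_cam" (4x4, takes a point from camera to tool coordinates, whose origin is the TCP and whose axes are the flange's). Camera axes: x right, y down, z forward; pixel columns grow to the right and rows downward; lengths in mm; the calibration is good to about 2 mm. A picture is of the moment at which its call begins: read the wrist's pose just before it. There is no depth.
- hand_in(): hands the job in; it is judged then, once.
Trained networks look in the newest picture that a camera, given by its name, has taken for a name from the list of things; names that differ only in an ending like _2 or _b are one class to them, and where a whole thing is asked for, a point or a joint stands for the part that bears it (a point fixed in the world has none). Each returns a list of dicts, best first, with "conf" (0 to 1); they miss things now and then, are a little off and sometimes report something else, mostly with a low value. They report only what shows in the picture. A call takes as long as a camera call.
- recognise(thing, camera): "box" ([centre column, centre row, width, height] in pixels, round what is visible of it).
- spot_point(thing, camera): "pixel" ([row, column] in pixels: a listed point, or the origin of a listed thing).
The state is a dict: "time_s": time; "joint_pos": joint angles; "joint_velocities": joint speeds; "tau": joint torques, N m; "ee_pos": TCP position; "tool_rot": TCP orientation; "wrist_force": force on the tool from outside, world axes, zero at the start; "moment": the same for the moment, N m; "gripper_width": finger opening in mm; "grasp_force": force on a finger pad.
Only numpy, scipy, OpenCV 4.12 (cv2) and the standard library are available. Lean on these libraries where they do the work, as an engineer would, in place of code of your own. Each camera call takes 0.05 s, during which the arm holds its last target. There are 200 camera calls.

## Task

Two specimen carriers stand in the small single stands. Take the dish carrier, the one with the round window, and put it upright into the empty slot of the white storage rack, between the carriers already stored there: lower it until it rests on the bottom of the slot rather than dropping it in. Leave the other carrier, the one with the oblong slide window, in its stand.

Things in the scene. Friction and masses are not known exactly. Their poses are not given: they have to be found in the camera images.
- dish_carrier: Dark metal plate, round pale window 50 mm wide on both faces: 8 mm thick (x), 110 wide (y), 75 high (z). On its top edge, in the middle, a tab 8 thick, 36 wide (y), 45 high: 120 in all. 0.1-0.2 kg. Origin: centre of the bottom edge. Grip the tab from above across its 36 mm, about 102 above the origin. Stands on a stand's floor, 12 mm above the table, in an 11 mm groove between rails 18 mm high.
- slide_carrier: The other carrier, to be left standing: oblong window 72 x 23 mm, otherwise the same size, shape and axes as the dish carrier, in a stand of the same kind. Which of the two places holds which carrier varies.
- free_slot: Empty slot of the rack (one of its middle three). Origin: middle of the slot's floor, 12 mm above the table; x across the slot, y along it, z up. 13 mm wide to 36 mm above its floor, then flaring to 40 at the ridge crests, 58 above the floor; 140 long. On either side, 40 mm away, stored carriers of the dish carrier's outline, tops 120 above the slot floor.
- rack: White storage rack with bright end rails, 240 (x) x 156 (y) mm, 70 high, fixed. Origin: centre of its underside, at table height. Five slots along its y, at x = -80, -40, 0, 40 and 80 mm; four hold carriers with oblong windows. Same axes as the empty slot.

How it is judged (in metres and radians):
At the end, for the whole second after the job is handed in: The dish carrier rests in the empty slot, either way round: origin within 12 mm across, 20 mm along and 8 mm in height of the slot's origin, upright within 0.25 rad, in line within 0.18 rad. The slide carrier stands (tilt under 0.3 rad) under 20 mm from its start (x of dish_carrier in the frame of free_slot between -0.012 and 0.012 m and y of dish_carrier in the frame of free_slot between -0.02 and 0.02 m and z of dish_carrier in the frame of free_slot between -0.008 and 0.008 m and angle between dish_carrier's own z axis and vertical below 0.25 rad and angle between the x axis of dish_carrier and the x axis of free_slot, either way round below 0.18 rad and linear speed of dish_carrier below 0.02 m/s and angular speed of dish_carrier below 0.2 rad/s and angle between slide_carrier's own z axis and vertical below 0.3 rad and distance of slide_carrier from where it was at the start of the episode below 0.02 m); the robot touches nothing.
It fails at once if the dish carrier is dropped: falling faster than 0.6 m/s, not held by the fingers, more than 15 mm above the floor of the slot (contact force between the fingers and dish_carrier below 0.05 N and z of dish_carrier in the frame of free_slot above 0.015 m and linear speed of dish_carrier above 0.6 m/s).
It fails at once if the slide carrier is moved more than 30 mm from its starting place (distance of slide_carrier from where it was at the start of the episode above 0.03 m).
It also fails if it takes over 48 s, if anything falls off the work surface, if the arm or the gripper's body presses on something with over 40 N, if the wrist force passes 120 N, or if a joint passes its speed limit or range.

## Working session

There is one attempt and no reset: what is moved stays moved. The work goes in short steps, Python scripts to look and compute and a tool call to move; the robot and the scene stay as the last step left them, time stands still between calls to the robot, and variables do not carry over. Pictures are saved under pics/ and viewed, at most 10 in all, crops included, and the job is handed in when it is done.

Besides the shell and the picture viewer there is one more tool, called after "Call:" by a JSON object that holds its "op" and its "data", one argument or row to a line. drive_tool: Moves the arm, as the interface text tells. Its arguments: {"type":"object","properties":{"commands":{"type":"array"},"newtons":{"type":"number"}},"required":["commands"]}

```bash
mkdir -p pics; python3 - <<'E'
from plant import *
import cv2
o=get_obs();print(o['ee_pos'],o['tool_rot'],o['gripper_width'],grasp_offset)
ims=[]
for c in('scene','top'):
    r=read_camera(c);ims.append(r['frame'][:,:,::-1])
    print(c,r['fx'],r['cx'],r['cy'],r['world_from_camera'])
    for t in('dish_carrier','slide_carrier','free_slot','rack'):
        print(t,[(d['conf'],d['box']) for d in recognise(t,c)][:3] if t!='free_slot' else '',[(d['conf'],d['pixel']) for d in spot_point(t,c)][:3])
    cv2.imwrite(f'pics/{c}0.png',ims[-1])
E
```

```text
[ 228.58434411 -607.72618566  225.68459968] [-9.58117800e-04  9.83851380e-01  1.78984702e-01 -1.41366397e-04] 92.03612586211871 18.8
scene 364.3187020106918 254.36959690722964 193.24968833336237 [[ 6.09624240e-01  6.68135116e-01 -4.26560373e-01  8.91107239e+02]
 [ 7.92611160e-01 -5.06167506e-01  3.39944120e-01 -3.05147915e+02]
 [ 1.12176041e-02 -5.45334688e-01 -8.38143331e-01  7.44699575e+02]
 [ 0.00000000e+00  0.00000000e+00  0.00000000e+00  1.00000000e+00]]
dish_carrier [(0.68, [136.6, 235.1, 55.4, 43.5])] [(0.81, [246.0, 140.2])]
slide_carrier [(0.69, [229.1, 193.2, 40.9, 50.3])] [(0.85, [203.9, 229.3])]
free_slot  [(0.42, [201.0, 231.8])]
rack [(0.69, [343.8, 161.7, 108.7, 93.8])] []
top 448.0407758280211 261.9694765597448 187.97318832865452 [[ 1.15805794e-02 -9.95778042e-01  9.10603168e-02  4.62522605e+02]
 [-9.99812735e-01 -1.01190530e-02  1.64954395e-02 -2.59597817e+01]
 [-1.55043523e-02 -9.12342911e-02 -9.95708752e-01  9.37072020e+02]
 [ 0.00000000e+00  0.00000000e+00  0.00000000e+00  1.00000000e+00]]
dish_carrier [(0.81, [403.1, 222.8, 68.7, 11.3])] [(0.77, [225.0, 398.6])]
slide_carrier [(0.7, [293.4, 205.6, 53.9, 11.6])] [(0.54, [206.1, 291.7])]
free_slot  []
rack [(0.73, [403.9, 223.7, 66.5, 11.6])] [(0.93, [174.1, 150.2])]
```

View pics/scene0.png

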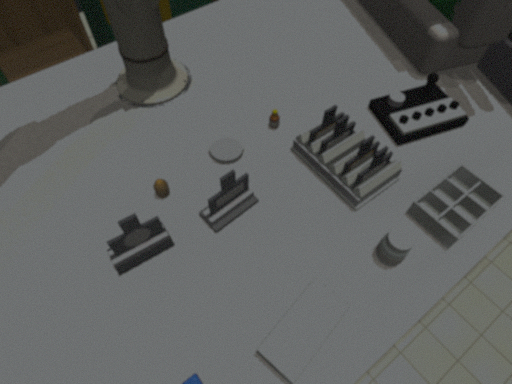

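View pics/top0.png

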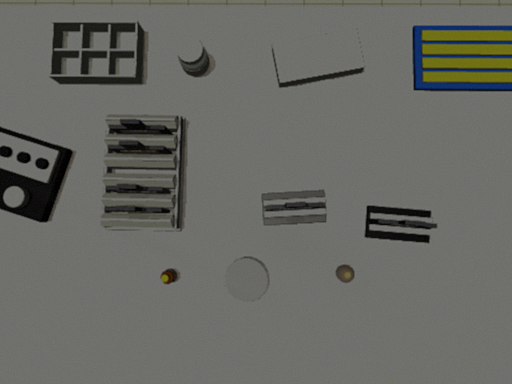

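The scene view shows the dish carrier with its round window in the black stand at about (137,235), and the slide carrier in the grey stand at (229,195). In the top view, the dish is at (403,223), the slide at (294,206), and the rack is centred near (143,173). The middle slot, around row 168, looks empty.

```bash
python3 - <<'E'
import cv2,numpy as np
im=cv2.imread('pics/top0.png')
f=lambda x,y,w,h,s:cv2.convertScaleAbs(cv2.resize(im[y:y+h,x:x+w],None,fx=s,fy=s,interpolation=cv2.INTER_CUBIC),alpha=1.8)
a=f(92,105,100,140,4);b=f(355,195,90,60,4)
c=np.zeros((560,770,3),np.uint8);c[:560,:400]=a;c[:240,405:765]=b
cv2.imwrite('pics/crop0.png',c)
E
```

```text
(no output)
```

View pics/crop0.png

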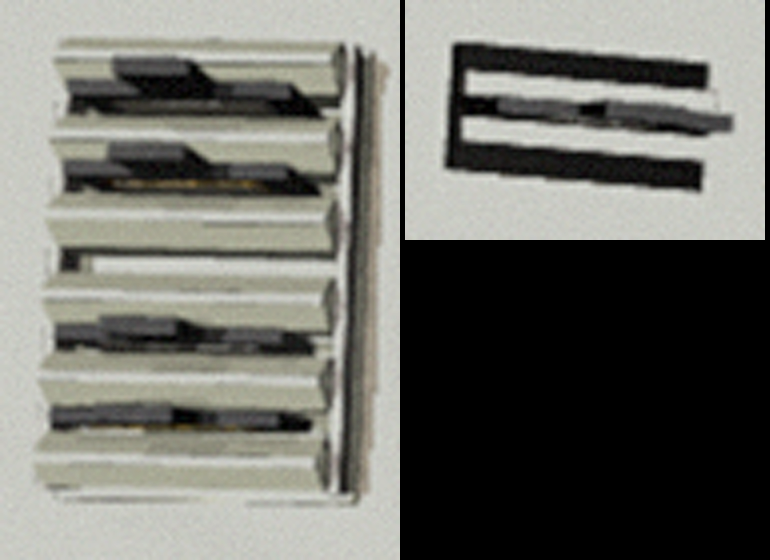

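```bash
cat > h.py <<'E'
import numpy as np
from scipy.spatial.transform import Rotation as R
def bp(r,u,v,z,M=None):
    M=r['world_from_camera'] if M is None else M
    d=M[:3,:3]@np.array([(u-r['cx'])/r['fx'],(v-r['cy'])/r['fy'],1]);p=M[:3,3]
    return p+d*(z-p[2])/d[2]
def pose(o):
    M=np.eye(4);q=o['tool_rot'];M[:3,:3]=R.from_quat(np.r_[q[1:],q[0]]).as_matrix();M[:3,3]=o['ee_pos'];return M
E
python3 - <<'E'
from h import *;from plant import *
np.set_printoptions(precision=1,suppress=True)
o=get_obs();print(pose(o))
r=read_camera('top');s=read_camera('scene')
print('tab',bp(r,415.75,222.5,132),'plate',bp(r,407.9,223.2,87))
c=lambda x,y:(92+x/4,105+y/4)
for n,a in dict(l1=(65,60),l6=(40,460),r1=(345,65),r6=(328,460),mid=(194.5,261)).items():print(n,bp(r,*c(*a),70))
for n,a in dict(fl=(60,262),fr=(337,264)).items():print(n,bp(r,*c(*a),12))
print('net dish',bp(r,398.6,225,12),bp(s,140.2,246,12),'slide',bp(r,291.7,206.1,12),bp(s,229.3,203.9,12),'rack',bp(r,150.2,174.1,0))
for n,a in dict(dl=(500,103),dr=(733,123)).items():print(n,bp(r,355+(a[0]-405)/4,195+a[1]/4,87))
w=read_camera('wrist');print(w['T_tool_cam'],w['fx'],w['cx'],w['cy'])
E
```

```text
[[   0.9    0.4    0.   228.9]
 [   0.4   -0.9   -0.  -608.4]
 [   0.     0.    -1.   226.8]
 [   0.     0.     0.     1. ]]
tab [ 477.1 -287.5  132. ] plate [ 476.5 -287.4   87. ]
l1 [674.  294.6  70. ]
l6 [476.2 298.3  70. ]
r1 [672.5 155.4  70. ]
r6 [477.8 158.1  70. ]
mid [574.3 226.5  70. ]
fl [580.5 314.1  12. ]
fr [580.9 168.7  12. ]
net dish [ 473.8 -291.4   12. ] [ 476.6 -290.6   12. ] slide [510.2 -72.4  12. ] [506.3 -73.2  12. ] rack [575.3 226.3   0. ]
dl [ 480.5 -232.8   87. ]
dr [ 472.3 -341.7   87. ]
[[  -0.    -1.    -0.3   76.5]
 [   1.    -0.    -0.    -0.2]
 [   0.    -0.3    1.  -159.3]
 [   0.     0.     0.     1. ]] 315.7223727264772 251.61503230988043 196.9446532162984
```

```bash
cat >> h.py <<'E'
def delta(o,p,yy):
    """shift in m in tool axes to TCP p with tool y along world angle yy (mod pi), tool down; and rotvec"""
    M=pose(o);d=M[:3,:3].T@(np.array(p)-M[:3,3])/1000
    best=None
    for k in(0,np.pi):
        y=np.array([np.cos(yy+k),np.sin(yy+k),0]);z=np.array([0,0,-1.]);T=np.c_[np.cross(y,z),y,z]
        v=R.from_matrix(M[:3,:3].T@T).as_rotvec()
        if best is None or np.linalg.norm(v)<np.linalg.norm(best):best=v
    return np.round(d,4),np.round(best,4)
E
python3 -c "
from h import *;from plant import *
print(delta(get_obs(),[476.7,-287.4,215],np.pi/2-.075))"
```

```text
(array([ 0.345 , -0.2132,  0.0118]), array([ 1.000e-04, -1.000e-04,  4.348e-01]))
```

Call:
{"op": "drive_tool", "data": {
  "commands": [
    {"tx": 0.345,"ty": -0.213,"tz": 0.012,"rz": 0.435,"claw": 0.0918},
    {"tx": 0.345,"ty": -0.213,"tz": 0.012,"rz": 0.435,"claw": 0.0918},
    {"tx": 0.345,"ty": -0.213,"tz": 0.012,"rz": 0.435,"claw": 0.0918},
    {"tx": 0.345,"ty": -0.213,"tz": 0.012,"rz": 0.435,"claw": 0.0918},
    {"tx": 0.345,"ty": -0.213,"tz": 0.012,"rz": 0.435,"claw": 0.0918},
    {"tx": 0.345,"ty": -0.213,"tz": 0.012,"rz": 0.435,"claw": 0.0918},
    {"tx": 0.345,"ty": -0.213,"tz": 0.012,"rz": 0.435,"claw": 0.0918},
    {"tx": 0.345,"ty": -0.213,"tz": 0.012,"rz": 0.435,"claw": 0.0918},
    {"tx": 0.345,"ty": -0.213,"tz": 0.012,"rz": 0.435,"claw": 0.0918},
    {"tx": 0.345,"ty": -0.213,"tz": 0.012,"rz": 0.435,"claw": 0.0918},
    {"tx": 0.345,"ty": -0.213,"tz": 0.012,"rz": 0.435,"claw": 0.0918},
    {"tx": 0.345,"ty": -0.213,"tz": 0.012,"rz": 0.435,"claw": 0.0918},
    {"tx": 0.345,"ty": -0.213,"tz": 0.012,"rz": 0.435,"claw": 0.0918},
    {"tx": 0.345,"ty": -0.213,"tz": 0.012,"rz": 0.435,"claw": 0.0918}
  ]
}}

```text
invalid input
```

```bash
python3 - <<'E'
from h import *;from plant import *
import cv2
o=get_obs();w=read_camera('wrist')
cv2.imwrite('pics/w1.png',cv2.convertScaleAbs(w['frame'][:,:,::-1],alpha=1.6))
M=pose(o)@w['T_tool_cam'];print(o['ee_pos'],np.round(M,3).tolist())
for n,p in dict(tab=(476.7,-287.4,132),t1=(478,-269.4,132),t2=(475.3,-305.4,132)).items():
    c=np.linalg.inv(M)@np.r_[p,1];print(n,w['fx']*c[0]/c[2]+w['cx'],w['fy']*c[1]/c[2]+w['cy'])
E
```

```text
[ 228.89150627 -608.39783045  226.77235815] [[0.352, -0.897, -0.268, 300.426], [-0.936, -0.337, -0.1, -581.308], [-0.001, 0.286, -0.958, 386.084], [0.0, 0.0, 0.0, 1.0]]
tab -151.13861686305117 -426.85294692773186
t1 -187.7870215895106 -448.8318710048561
t2 -115.4273719679214 -405.16868302718274
```

View pics/w1.png

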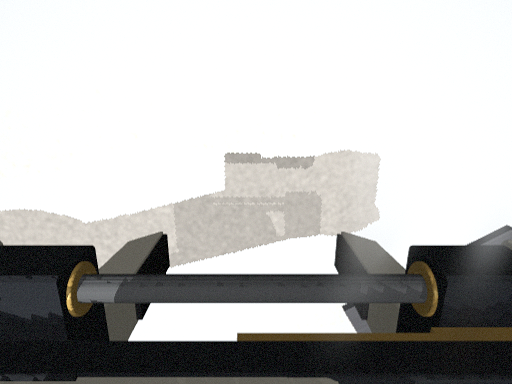

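The move was refused, so the arm is still at its start pose. The wrist picture shows only bare table, with the fingers at columns about 130 and 380. I'll resend with every field filled in.

Call:
{"op": "drive_tool", "data": {
  "commands": [
    {"tx": 0.345,"ty": -0.213,"tz": 0.012,"rx": 0,"ry": 0,"rz": 0.435,"claw": 0.0918},
    {"tx": 0.345,"ty": -0.213,"tz": 0.012,"rx": 0,"ry": 0,"rz": 0.435,"claw": 0.0918},
    {"tx": 0.345,"ty": -0.213,"tz": 0.012,"rx": 0,"ry": 0,"rz": 0.435,"claw": 0.0918},
    {"tx": 0.345,"ty": -0.213,"tz": 0.012,"rx": 0,"ry": 0,"rz": 0.435,"claw": 0.0918},
    {"tx": 0.345,"ty": -0.213,"tz": 0.012,"rx": 0,"ry": 0,"rz": 0.435,"claw": 0.0918},
    {"tx": 0.345,"ty": -0.213,"tz": 0.012,"rx": 0,"ry": 0,"rz": 0.435,"claw": 0.0918},
    {"tx": 0.345,"ty": -0.213,"tz": 0.012,"rx": 0,"ry": 0,"rz": 0.435,"claw": 0.0918},
    {"tx": 0.345,"ty": -0.213,"tz": 0.012,"rx": 0,"ry": 0,"rz": 0.435,"claw": 0.0918},
    {"tx": 0.345,"ty": -0.213,"tz": 0.012,"rx": 0,"ry": 0,"rz": 0.435,"claw": 0.0918},
    {"tx": 0.345,"ty": -0.213,"tz": 0.012,"rx": 0,"ry": 0,"rz": 0.435,"claw": 0.0918},
    {"tx": 0.345,"ty": -0.213,"tz": 0.012,"rx": 0,"ry": 0,"rz": 0.435,"claw": 0.0918},
    {"tx": 0.345,"ty": -0.213,"tz": 0.012,"rx": 0,"ry": 0,"rz": 0.435,"claw": 0.0918},
    {"tx": 0.345,"ty": -0.213,"tz": 0.012,"rx": 0,"ry": 0,"rz": 0.435,"claw": 0.0918},
    {"tx": 0.345,"ty": -0.213,"tz": 0.012,"rx": 0,"ry": 0,"rz": 0.435,"claw": 0.0918}
  ],
  "newtons": 25
}}

```text
time_s: 2.4
ee_pos: [476.1, -288.7, 214.7]
tool_rot: [0.0, 0.999, -0.039, -0.0]
wrist_force: [-0.2, 0.7, 0.2]
gripper_width: 91.9
grasp_force: 0.0
```

```bash
python3 - <<'E'
from h import *;from plant import *
import cv2
o=get_obs();w=read_camera('wrist')
cv2.imwrite('pics/w2.png',cv2.convertScaleAbs(w['frame'][:,:,::-1],alpha=1.6))
M=pose(o)@w['T_tool_cam'];np.save('M2.npy',M);print(o['ee_pos'])
for n,p in dict(tab=(476.7,-287.4,132),t1=(478,-269.4,132),t2=(475.3,-305.4,132)).items():
    c=np.linalg.inv(M)@np.r_[p,1];print(n,w['fx']*c[0]/c[2]+w['cx'],w['fy']*c[1]/c[2]+w['cy'])
E
```

```text
[ 476.06963246 -288.72896435  214.72482457]
tab 249.90640720168997 201.32740926126598
t1 227.4480199038609 201.44844146625368
t2 272.3795733728567 201.32475973256615
```

View pics/w2.png

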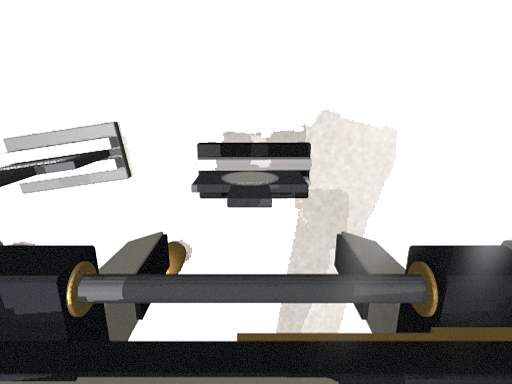

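The wrist view shows the round-window carrier. Its tab spans columns 228–272 around row 202, which matches the prediction (227–272, 201). I'll descend and grip.

Call:
{"op": "drive_tool", "data": {
  "commands": [
    {"tx": 0.001,"ty": -0.001,"tz": 0.04,"rx": 0,"ry": 0,"rz": 0,"claw": 0.0918},
    {"tx": 0.001,"ty": -0.001,"tz": 0.08,"rx": 0,"ry": 0,"rz": 0,"claw": 0.0918},
    {"tx": 0.001,"ty": -0.001,"tz": 0.1,"rx": 0,"ry": 0,"rz": 0,"claw": 0.0918},
    {"tx": 0.001,"ty": -0.001,"tz": 0.118,"rx": 0,"ry": 0,"rz": 0,"claw": 0.0918},
    {"tx": 0.001,"ty": -0.001,"tz": 0.118,"rx": 0,"ry": 0,"rz": 0,"claw": 0.0918},
    {"tx": 0.001,"ty": -0.001,"tz": 0.118,"rx": 0,"ry": 0,"rz": 0,"claw": 0.0918},
    {"tx": 0.001,"ty": -0.001,"tz": 0.118,"rx": 0,"ry": 0,"rz": 0,"claw": 0.03},
    {"tx": 0.001,"ty": -0.001,"tz": 0.118,"rx": 0,"ry": 0,"rz": 0,"claw": 0.03},
    {"tx": 0.001,"ty": -0.001,"tz": 0.118,"rx": 0,"ry": 0,"rz": 0,"claw": 0.03},
    {"tx": 0.001,"ty": -0.001,"tz": 0.118,"rx": 0,"ry": 0,"rz": 0,"claw": 0.03},
    {"tx": 0.001,"ty": -0.001,"tz": 0.118,"rx": 0,"ry": 0,"rz": 0,"claw": 0.03},
    {"tx": 0.001,"ty": -0.001,"tz": 0.118,"rx": 0,"ry": 0,"rz": 0,"claw": 0.03},
    {"tx": 0.001,"ty": -0.001,"tz": 0.118,"rx": 0,"ry": 0,"rz": 0,"claw": 0.03},
    {"tx": 0.001,"ty": -0.001,"tz": 0.118,"rx": 0,"ry": 0,"rz": 0,"claw": 0.03}
  ],
  "newtons": 30
}}

```text
time_s: 3.85
ee_pos: [477.8, -286.6, 96.7]
tool_rot: [-0.0, 0.999, -0.038, -0.0]
wrist_force: [0.7, 0.1, -0.1]
gripper_width: 35.4
grasp_force: 30.0
```

Call:
{"op": "drive_tool", "data": {
  "commands": [
    {"tx": 0,"ty": 0,"tz": -0.02,"rx": 0,"ry": 0,"rz": 0,"claw": 0.03},
    {"tx": 0,"ty": 0,"tz": -0.04,"rx": 0,"ry": 0,"rz": 0,"claw": 0.03},
    {"tx": 0,"ty": 0,"tz": -0.07,"rx": 0,"ry": 0,"rz": 0,"claw": 0.03},
    {"tx": 0,"ty": 0,"tz": -0.1,"rx": 0,"ry": 0,"rz": 0,"claw": 0.03},
    {"tx": 0,"ty": 0,"tz": -0.135,"rx": 0,"ry": 0,"rz": 0,"claw": 0.03},
    {"tx": 0,"ty": 0,"tz": -0.165,"rx": 0,"ry": 0,"rz": 0,"claw": 0.03},
    {"tx": 0,"ty": 0,"tz": -0.165,"rx": 0,"ry": 0,"rz": 0,"claw": 0.03}
  ],
  "newtons": 30
}}

```text
time_s: 4.55
ee_pos: [480.4, -287.7, 266.3]
tool_rot: [0.002, 0.999, -0.038, 0.003]
wrist_force: [1.2, -1.0, -1.1]
gripper_width: 35.6
grasp_force: 30.0
```

```bash
python3 -c "
from h import *;from plant import *
o=get_obs();print(o['ee_pos'],o['gripper_width'],o['grasp_force'],o['wrist_force'],delta(o,[574.5,226.5,262],np.pi/2-.01))"
```

```text
[ 480.44113374 -287.65139903  266.27544968] 35.56788254246225 29.997487664222717 [ 1.23697593 -1.02778141 -1.12689713] (array([ 0.0552, -0.5198,  0.0026]), array([ 0.0041, -0.0069, -0.0652]))
```

Call:
{"op": "drive_tool", "data": {
  "commands": [
    {"tx": 0.002,"ty": -0.02,"tz": 0,"rx": 0,"ry": 0,"rz": 0,"claw": 0.03},
    {"tx": 0.006,"ty": -0.055,"tz": 0,"rx": 0,"ry": 0,"rz": -0.01,"claw": 0.03},
    {"tx": 0.01,"ty": -0.1,"tz": 0,"rx": 0,"ry": 0,"rz": -0.01,"claw": 0.03},
    {"tx": 0.015,"ty": -0.145,"tz": 0,"rx": 0,"ry": 0,"rz": -0.02,"claw": 0.03},
    {"tx": 0.02,"ty": -0.19,"tz": 0,"rx": 0,"ry": 0,"rz": -0.03,"claw": 0.03},
    {"tx": 0.025,"ty": -0.235,"tz": 0,"rx": 0,"ry": 0,"rz": -0.03,"claw": 0.03},
    {"tx": 0.03,"ty": -0.28,"tz": 0,"rx": 0,"ry": 0,"rz": -0.04,"claw": 0.03},
    {"tx": 0.035,"ty": -0.325,"tz": 0,"rx": 0,"ry": 0,"rz": -0.05,"claw": 0.03},
    {"tx": 0.04,"ty": -0.37,"tz": 0,"rx": 0,"ry": 0,"rz": -0.05,"claw": 0.03},
    {"tx": 0.045,"ty": -0.415,"tz": 0,"rx": 0,"ry": 0,"rz": -0.06,"claw": 0.03},
    {"tx": 0.05,"ty": -0.46,"tz": 0,"rx": 0,"ry": 0,"rz": -0.065,"claw": 0.03},
    {"tx": 0.055,"ty": -0.495,"tz": 0,"rx": 0,"ry": 0,"rz": -0.065,"claw": 0.03},
    {"tx": 0.055,"ty": -0.515,"tz": 0,"rx": 0,"ry": 0,"rz": -0.065,"claw": 0.03},
    {"tx": 0.055,"ty": -0.52,"tz": 0,"rx": 0,"ry": 0,"rz": -0.065,"claw": 0.03},
    {"tx": 0.055,"ty": -0.52,"tz": 0,"rx": 0,"ry": 0,"rz": -0.065,"claw": 0.03},
    {"tx": 0.055,"ty": -0.52,"tz": 0,"rx": 0,"ry": 0,"rz": -0.065,"claw": 0.03},
    {"tx": 0.055,"ty": -0.52,"tz": 0,"rx": 0,"ry": 0,"rz": -0.065,"claw": 0.03},
    {"tx": 0.055,"ty": -0.52,"tz": 0,"rx": 0,"ry": 0,"rz": -0.065,"claw": 0.03}
  ],
  "newtons": 30
}}

```text
time_s: 6.35
ee_pos: [572.2, 226.0, 261.8]
tool_rot: [0.0, 1.0, -0.006, 0.0]
wrist_force: [0.9, -0.7, -0.6]
gripper_width: 35.3
grasp_force: 30.0
```

```bash
python3 - <<'E'
from h import *;from plant import *
import cv2
o=get_obs();w=read_camera('wrist');r=read_camera('top')
np.set_printoptions(precision=3,suppress=True)
M=pose(o)@w['T_tool_cam'];np.save('M3.npy',M);print(o['ee_pos'],o['grasp_force'],o['wrist_force'],delta(o,[574.5,226.5,262],np.pi/2-.01))
a=cv2.convertScaleAbs(w['frame'][:,:,::-1],alpha=1.6)
cv2.imwrite('pics/w3.png',a)
def pr(p):
    c=np.linalg.inv(M)@np.r_[p,1];return (round(w['fx']*c[0]/c[2]+w['cx'],1),round(w['fy']*c[1]/c[2]+w['cy'],1))
for n,x in((40,614.5),(0,574.5),(-40,534.5)):print('tab',n,pr((x,226.5+18,132)),pr((x,226.5-18,132)))
print('crests',pr((594.5,296.5,70)),pr((594.5,156.5,70)),pr((554.5,296.5,70)),pr((554.5,156.5,70)))
E
```

```text
[572.154 226.014 261.756] 29.997568130493164 [ 0.887 -0.661 -0.633] (array([ 0.002, -0.001, -0.   ]), array([ 0.001, -0.   , -0.003]))
tab 40 (np.float64(230.7), np.float64(142.2)) (np.float64(270.3), np.float64(141.7))
tab 0 (np.float64(232.0), np.float64(184.9)) (np.float64(270.1), np.float64(184.4))
tab -40 (np.float64(233.3), np.float64(224.4)) (np.float64(270.0), np.float64(223.9))
crests (np.float64(188.2), np.float64(154.2)) (np.float64(313.8), np.float64(152.6)) (np.float64(190.6), np.float64(188.8)) (np.float64(312.3), np.float64(187.3))
```

View pics/w3.png

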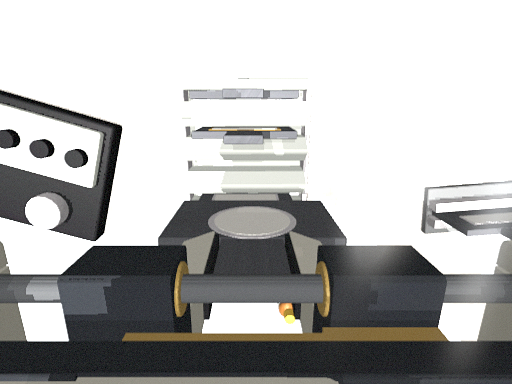

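The carrier is held. The empty slot lies between ridges at rows about 150 and 180. The +40 neighbour's tab spans columns 224–263, where I predicted 231–270, so y may be off by about 6 mm. I'll look closer with proper exposure.

```bash
python3 - <<'E'
from h import *;from plant import *
import cv2
o=get_obs();w=read_camera('wrist');r=read_camera('top');s=read_camera('scene')
f=w['frame'][70:210,160:330,::-1];print(np.percentile(f,[5,50,95,99]))
a=cv2.resize(cv2.convertScaleAbs(f,alpha=1.0),None,fx=4,fy=4,interpolation=cv2.INTER_CUBIC)
cv2.imwrite('pics/w4.png',a)
M=pose(o)@w['T_tool_cam'];np.save('M4.npy',M)
for c,q,MM in(('wrist',w,M),('top',r,None),('scene',s,None)):
  for t,z in(('rack',0),('free_slot',12)):
    for d in spot_point(t,c)[:2]:print(c,t,d['conf'],d['pixel'],np.round(bp(q,d['pixel'][1],d['pixel'][0],z,MM),1))
c=lambda x,y:(92+x/4,105+y/4)
print('right rail base outer',bp(r,*c(355,500),0),bp(r,*c(345,500),70),bp(r,*c(55,490),0))
E
```

```text
[ 41. 172. 219. 221.]
wrist rack 0.92 [160.3, 245.5] [574.4 235.1   0. ]
wrist free_slot 0.29 [157.1, 244.9] [580.8 235.5  12. ]
top rack 0.64 [171.4, 147.1] [581.  233.1   0. ]
scene rack 0.79 [162.0, 343.2] [574.6 239.4   0. ]
right rail base outer [458.36406821 158.17783669   0.        ] [458.61842995 149.26794443  70.        ] [461.74683111 315.8946084    0.        ]
```

View pics/w4.png

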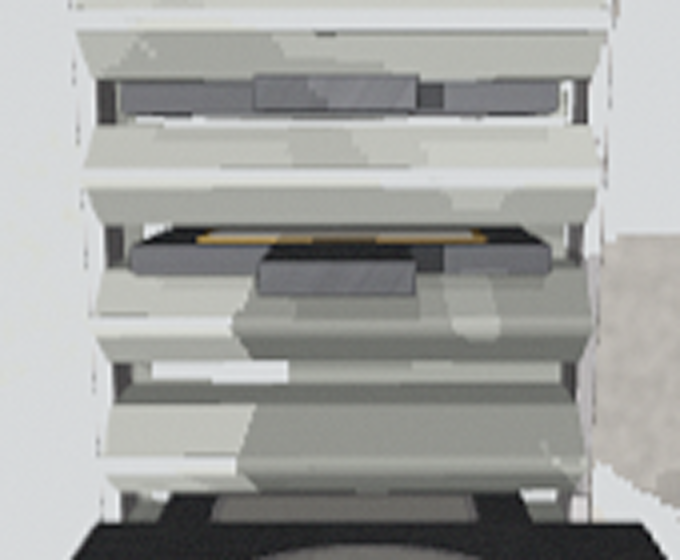

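```bash
python3 - <<'E'
from h import *;from plant import *
w=read_camera('wrist');M=np.load('M4.npy')
g=lambda n,x,y,z:print(n,np.round(bp(w,160+x/4,70+y/4,z,M),1))
g('crest+ L',91,325,70);g('crest+ R',598,325,70);g('crest- L',100,465,70);g('crest- R',588,465,70)
g('crest3 L',80,178,70);g('crest3 R',603,178,70)
g('nb tab top L',257,262,132);g('nb tab topR',415,262,132);g('nb low',257,293,132)
g('nb2 tab',255,108,132);g('nb2 tab top',255,76,132)
g('floor/darkwall L',150,383,12);g('floor R',560,383,12);g('throat+',340,361,48);g('throat-',340,403,48)
g('throat+ L',118,361,48);g('throat+ R',580,361,48);g('throat- L',118,403,48);g('throat- R',575,403,48)
E
```

```text
crest+ L [597.8 303.2  70. ]
crest+ R [596.  162.1  70. ]
crest- L [557.5 303.6  70. ]
crest- R [555.8 163.4  70. ]
crest3 L [637.4 303.2  70. ]
crest3 R [635.6 162.3  70. ]
nb tab top L [620.5 250.9 132. ]
nb tab topR [620.  215.2 132. ]
nb low [613.5 251.2 132. ]
nb2 tab [653.6 250.1 132. ]
nb2 tab top [660.3 249.9 132. ]
floor/darkwall L [570.1 298.   12. ]
floor R [568.5 163.3  12. ]
throat+ [582.9 234.6  48. ]
throat- [570.2 234.8  48. ]
throat+ L [583.8 300.8  48. ]
throat+ R [582.1 163.1  48. ]
throat- L [571.  301.6  48. ]
throat- R [569.3 164.1  48. ]
```

Call:
{"op": "drive_tool", "data": {
  "commands": [
    {"tx": 0.005,"ty": -0.006,"tz": 0,"rx": 0,"ry": 0,"rz": 0,"claw": 0.03},
    {"tx": 0.005,"ty": -0.006,"tz": 0,"rx": 0,"ry": 0,"rz": 0,"claw": 0.03},
    {"tx": 0.005,"ty": -0.006,"tz": 0.02,"rx": 0,"ry": 0,"rz": 0,"claw": 0.03},
    {"tx": 0.005,"ty": -0.006,"tz": 0.04,"rx": 0,"ry": 0,"rz": 0,"claw": 0.03},
    {"tx": 0.005,"ty": -0.006,"tz": 0.06,"rx": 0,"ry": 0,"rz": 0,"claw": 0.03},
    {"tx": 0.005,"ty": -0.006,"tz": 0.08,"rx": 0,"ry": 0,"rz": 0,"claw": 0.03},
    {"tx": 0.005,"ty": -0.006,"tz": 0.1,"rx": 0,"ry": 0,"rz": 0,"claw": 0.03},
    {"tx": 0.005,"ty": -0.006,"tz": 0.11,"rx": 0,"ry": 0,"rz": 0,"claw": 0.03},
    {"tx": 0.005,"ty": -0.006,"tz": 0.11,"rx": 0,"ry": 0,"rz": 0,"claw": 0.03},
    {"tx": 0.005,"ty": -0.006,"tz": 0.11,"rx": 0,"ry": 0,"rz": 0,"claw": 0.03},
    {"tx": 0.005,"ty": -0.006,"tz": 0.11,"rx": 0,"ry": 0,"rz": 0,"claw": 0.03}
  ],
  "newtons": 30
}}

```text
time_s: 8.05
ee_pos: [577.6, 234.3, 153.0]
tool_rot: [-0.0, 1.0, -0.005, 0.001]
wrist_force: [0.1, -0.3, -1.3]
gripper_width: 35.9
grasp_force: 30.0
```

```bash
python3 - <<'E'
from h import *;from plant import *
import cv2
o=get_obs();w=read_camera('wrist');np.set_printoptions(precision=3,suppress=True)
a=cv2.resize(w['frame'][60:240,130:360,::-1],None,fx=3,fy=3,interpolation=cv2.INTER_CUBIC)
cv2.imwrite('pics/w5.png',a);np.save('M5.npy',pose(o)@w['T_tool_cam']);print(o['ee_pos'],o['tool_rot'],o['wrist_force'])
E
```

```text
[577.636 234.322 153.025] [-0.     1.    -0.005  0.001] [ 0.069 -0.277 -1.262]
```

View pics/w5.png

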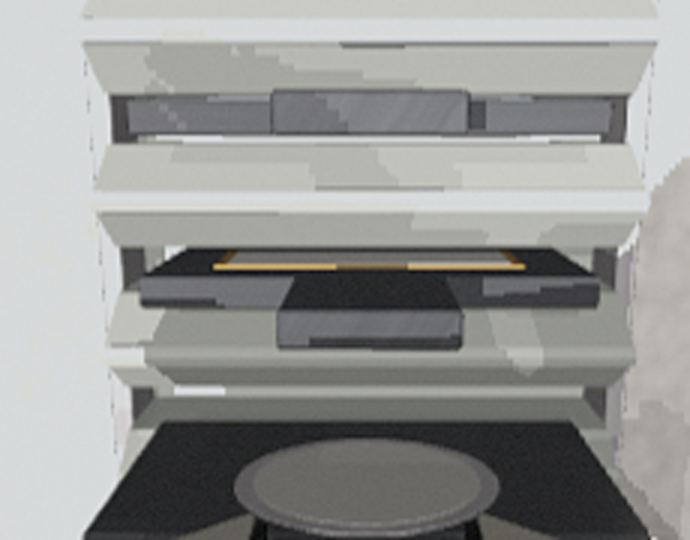

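```bash
python3 - <<'E'
from h import *;from plant import *
w=read_camera('wrist');M=np.load('M5.npy')
g=lambda n,x,y,z:print(n,np.round(bp(w,130+x/3,60+y/3,z,M),1))
g('car L',160,421,68.3);g('car R',574,421,68.3)
g('cr+ L',105,356,70);g('cr+ R',636,356,70);g('cr3 L',97,203,70);g('cr3 R',645,203,70)
g('thr+L',130,388,48);g('thr+R',608,388,48)
E
```

```text
car L [579.1 289.7  68.3]
car R [578.  178.1  68.3]
cr+ L [597.6 302.5  70. ]
cr+ R [596.2 163.1  70. ]
cr3 L [637. 301.  70.]
cr3 R [635.5 163.7  70. ]
thr+L [583.  302.4  48. ]
thr+R [581.6 164.2  48. ]
```

The carrier's bottom edge (crop row 421) is centred at x≈574.5, and the slot is at about 576.3. y and yaw already match. I'll shift x by +2 mm and lower slowly.

Call:
{"op": "drive_tool", "data": {
  "commands": [
    {"tx": 0.002,"ty": 0,"tz": 0,"rx": 0,"ry": 0,"rz": 0,"claw": 0.03},
    {"tx": 0.002,"ty": 0,"tz": 0.006,"rx": 0,"ry": 0,"rz": 0,"claw": 0.03},
    {"tx": 0.002,"ty": 0,"tz": 0.012,"rx": 0,"ry": 0,"rz": 0,"claw": 0.03},
    {"tx": 0.002,"ty": 0,"tz": 0.018,"rx": 0,"ry": 0,"rz": 0,"claw": 0.03},
    {"tx": 0.002,"ty": 0,"tz": 0.022,"rx": 0,"ry": 0,"rz": 0,"claw": 0.03},
    {"tx": 0.002,"ty": 0,"tz": 0.026,"rx": 0,"ry": 0,"rz": 0,"claw": 0.03},
    {"tx": 0.002,"ty": 0,"tz": 0.03,"rx": 0,"ry": 0,"rz": 0,"claw": 0.03},
    {"tx": 0.002,"ty": 0,"tz": 0.033,"rx": 0,"ry": 0,"rz": 0,"claw": 0.03},
    {"tx": 0.002,"ty": 0,"tz": 0.033,"rx": 0,"ry": 0,"rz": 0,"claw": 0.03}
  ],
  "newtons": 30
}}

```text
time_s: 9.05
ee_pos: [578.5, 233.6, 118.2]
tool_rot: [0.0, 1.0, -0.005, -0.0]
wrist_force: [0.2, 0.3, -0.5]
gripper_width: 35.5
grasp_force: 30.0
```

In the throat with no contact force. I'll keep lowering.

Call:
{"op": "drive_tool", "data": {
  "commands": [
    {"tx": 0,"ty": 0,"tz": 0.004,"rx": 0,"ry": 0,"rz": 0,"claw": 0.03},
    {"tx": 0,"ty": 0,"tz": 0.008,"rx": 0,"ry": 0,"rz": 0,"claw": 0.03},
    {"tx": 0,"ty": 0,"tz": 0.012,"rx": 0,"ry": 0,"rz": 0,"claw": 0.03},
    {"tx": 0,"ty": 0,"tz": 0.016,"rx": 0,"ry": 0,"rz": 0,"claw": 0.03},
    {"tx": 0,"ty": 0,"tz": 0.018,"rx": 0,"ry": 0,"rz": 0,"claw": 0.03},
    {"tx": 0,"ty": 0,"tz": 0.02,"rx": 0,"ry": 0,"rz": 0,"claw": 0.03},
    {"tx": 0,"ty": 0,"tz": 0.02,"rx": 0,"ry": 0,"rz": 0,"claw": 0.03},
    {"tx": 0,"ty": 0,"tz": 0.02,"rx": 0,"ry": 0,"rz": 0,"claw": 0.03}
  ],
  "newtons": 30
}}

```text
time_s: 9.85
ee_pos: [578.9, 233.8, 98.8]
tool_rot: [-0.0, 1.0, -0.005, 0.0]
wrist_force: [0.2, 0.0, -0.5]
gripper_width: 35.5
grasp_force: 30.0
```

Call:
{"op": "drive_tool", "data": {
  "commands": [
    {"tx": 0,"ty": 0,"tz": 0.001,"rx": 0,"ry": 0,"rz": 0,"claw": 0.03},
    {"tx": 0,"ty": 0,"tz": 0.002,"rx": 0,"ry": 0,"rz": 0,"claw": 0.03},
    {"tx": 0,"ty": 0,"tz": 0.003,"rx": 0,"ry": 0,"rz": 0,"claw": 0.03},
    {"tx": 0,"ty": 0,"tz": 0.003,"rx": 0,"ry": 0,"rz": 0,"claw": 0.03},
    {"tx": 0,"ty": 0,"tz": 0.003,"rx": 0,"ry": 0,"rz": 0,"claw": 0.03}
  ],
  "newtons": 30
}}

```text
time_s: 10.35
ee_pos: [579.2, 233.7, 96.7]
tool_rot: [0.0, 1.0, -0.005, 0.0]
wrist_force: [-1.5, -1.2, 5.8]
gripper_width: 35.8
grasp_force: 30.0
```

Contact at the floor: 6 N up, at the expected height of 96.7. I'll release slowly to a moderate opening, then rise.

Call:
{"op": "drive_tool", "data": {
  "commands": [
    {"tx": 0,"ty": 0,"tz": 0,"rx": 0,"ry": 0,"rz": 0,"claw": 0.045},
    {"tx": 0,"ty": 0,"tz": 0,"rx": 0,"ry": 0,"rz": 0,"claw": 0.06},
    {"tx": 0,"ty": 0,"tz": 0,"rx": 0,"ry": 0,"rz": 0,"claw": 0.07},
    {"tx": 0,"ty": 0,"tz": 0,"rx": 0,"ry": 0,"rz": 0,"claw": 0.07},
    {"tx": 0,"ty": 0,"tz": 0,"rx": 0,"ry": 0,"rz": 0,"claw": 0.07},
    {"tx": 0,"ty": 0,"tz": -0.02,"rx": 0,"ry": 0,"rz": 0,"claw": 0.07},
    {"tx": 0,"ty": 0,"tz": -0.05,"rx": 0,"ry": 0,"rz": 0,"claw": 0.07},
    {"tx": 0,"ty": 0,"tz": -0.09,"rx": 0,"ry": 0,"rz": 0,"claw": 0.07},
    {"tx": 0,"ty": 0,"tz": -0.13,"rx": 0,"ry": 0,"rz": 0,"claw": 0.07},
    {"tx": 0,"ty": 0,"tz": -0.16,"rx": 0,"ry": 0,"rz": 0,"claw": 0.07},
    {"tx": 0,"ty": 0,"tz": -0.16,"rx": 0,"ry": 0,"rz": 0,"claw": 0.07},
    {"tx": 0,"ty": 0,"tz": -0.16,"rx": 0,"ry": 0,"rz": 0,"claw": 0.07}
  ]
}}

```text
time_s: 11.55
ee_pos: [579.1, 233.8, 256.4]
tool_rot: [-0.0, 1.0, -0.005, 0.001]
wrist_force: [-0.3, 0.1, -0.7]
gripper_width: 70.1
grasp_force: 0.0
```

```bash
python3 - <<'E'
from h import *;from plant import *
import cv2
o=get_obs();w=read_camera('wrist');s=read_camera('scene');print(o['ee_pos'])
a=cv2.resize(w['frame'][60:230,150:340,::-1],(400,358));b=cv2.resize(s['frame'][90:290,90:410,::-1],(400,250))
c=np.zeros((360,800,3),np.uint8);c[:358,:400]=a;c[:250,400:]=cv2.convertScaleAbs(b,alpha=1.8)
cv2.imwrite('pics/end.png',c)
E
```

```text
[579.12162631 233.80615033 256.39207592]
```

View pics/end.png

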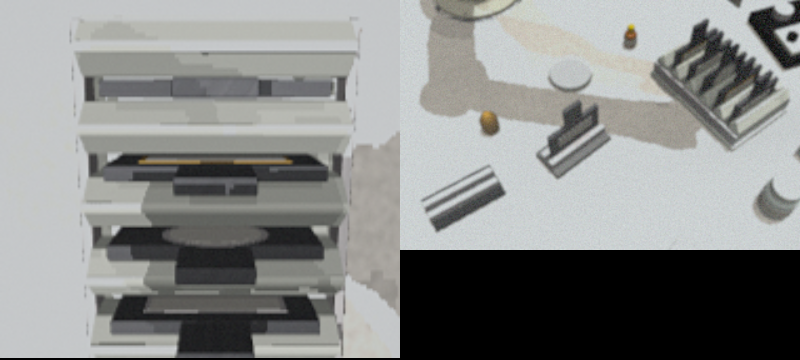

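The dish carrier stands in the middle slot, level with its neighbours: its round window is at about (215,237) in the left panel. The slide carrier is still in its stand at about (575,130) in the right panel, and the black stand is empty.

```bash
python3 -c "
from plant import *
print(hand_in())"
```

```text
the job is handed in; nothing more can be done
None
```

The dish carrier was lowered onto the floor of the rack's empty middle slot and released there, the slide carrier is still in its stand, and the job is handed in (no verdict was returned).

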